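# Turn the bow-handle blank to its next face at the sanding bar

### The arm

A 6-joint arm with a two-finger parallel gripper is mounted at the origin on the work surface. World frame = base frame: x ahead of the robot, y to its left, z up, the work surface at z = 0. Lengths are in m, angles in rad, forces in N, time in s.
With the tool pointing down it reaches from about 0.35 to 0.875 m from the base axis. Payload 15.5 kg.
Tool frame: the origin (TCP) lies midway between the tips of the shut fingers; the grasp point (between the pads) lies 19 mm behind it; z points along the fingers, y is the line along which they close (so a half turn about z gives the same grasp; the last joint's range is limited). The gripper opens to 85 mm and grips with 20 to 120 N. Pads are 22 mm wide; open, the fingers measure 114 mm over their backs; the gripper's body (76 mm by 85 mm) begins 54 mm behind the grasp point. The pads swing forward as they close: fully open they stand 13 mm farther back than shut.
Start: joints at [1.175, 0.494, 1.345, -0, 1.302, -0.096], TCP at [0.185, 0.597, 0.231] pointing down, gripper open.
Joint ranges: [-2.91, 2.91], [-0.82, 2.16], [0.22, 2.67], [-1.22, 4.37], [0.12, 2.79], [-3.08, 3.08]. Speed limits (rad/s): [1.89, 1.89, 2.57, 3.01, 3.01, 3.01].

### API

Orientations are given as a unit quaternion [x, y, z, w].
In Python, from workcell import manip, planner, imaging, readout gives the robot as it stands. Calls block until the motion is done:
- manip.reach(position, orientation): joint-space move of the TCP to a pose.
- manip.line_to(position, rot=None, speed=0.15, force_limit=None): straight line of the TCP; rot=None keeps the orientation; speed is the mean speed in m/s. With force_limit (N) it stops when the force on the tool has changed by that much, and returns True; else False.
- manip.set_joints(angles): joint-space move.
- manip.gripper_to(opening, grasp_force=None): finger opening in m; grasp_force is the grip in N (None keeps the last); returns when the fingers have stopped.
- manip.hold(seconds).
- planner.ik(position, orientation): joint angles nearest the present ones, or None.
- imaging.grab_frame(name): name is "scene" or "top" or "wrist"; returns the picture (420x560x3 uint8, red, green, blue); there is no depth.
- imaging.camera_model(name): a dict with "fx", "fy", "cx", "cy" (pixels), "extrinsics" (4x4, takes a point from world to camera coordinates). Camera axes: x right, y down, z forward; pixel columns grow to the right and rows downward; lengths in m; the calibration is good to about 2 mm. A picture is of the moment at which its call begins: read the wrist's pose just before it. camera_model takes no time and is no camera call; for the wrist camera it gives the pose at the moment of the call.
A pose or a line that the arm cannot do raises manip.IKError and nothing moves.
- manip.finish_job(): hands the job in; it is judged then, once.
Readings, each from a call of its own:
- readout.read_clock(): time.
- readout.read_joint_positions(): joint angles.
- readout.read_qd(): joint speeds.
- readout.read_joint_torque(): joint torques, N m.
- readout.read_ee_pos(): TCP position.
- readout.read_tool_rot(): TCP orientation.
- readout.read_wrist_force(): force on the tool from outside, world axes, zero at the start.
- readout.read_moment(): the same for the moment, N m.
- readout.read_gripper_width(): finger opening in m.
- readout.read_grip_force(): force on a finger pad.
Only numpy, scipy, OpenCV 4.12 (cv2) and the standard library are available. Lean on these libraries where they do the work, as an engineer would, in place of code of your own. Each camera call takes 0.05 s, during which the arm holds its last target. There are 200 camera calls.

### The job

The long side of the red-ended wooden blank has been sanded; turn the blank a quarter turn so that its red end is next. Leave it lying flat on the bench, let go, with the whole red end squarely up against the black face of the blue sanding bar, and leave the green-ended and the dark blanks where they are.

Things in the scene. Friction and masses are not known exactly. Their poses are not given: they have to be found in the camera images.
- blank_center (a point): The workpiece: loose pale wooden block with a thin dark stripe, 120 mm long (x), 50 wide (y), 45 high (z), about 0.18 kg; the last 18 mm at its +x end are painted red. The point is its centre, 22.5 mm above the bench; +x points out of the red end. It starts flat on the bench in front of the bar, a long side roughly towards it, red end to the robot's left.
- bar_face (a point): Blue steel bracket fixed to the bench: upright bar 210 mm long (y), 60 high, with a black abrasive strip 200 mm long on the side facing the robot (seen from above as a black edge). The point is the middle of this black face, in its plane, 30 mm above the bench; +x points into the bar, square to the face, away from the robot. A low foot behind it. Turned up to 30 degrees either way.
- green_blank_center (a point): A bystander: the same pale block, 120 x 50 x 45 mm, with its +x end painted green. The point is its centre, 22.5 mm above the bench. Leave it where it lies.
- dark_blank_center (a point): A bystander: a dark wooden block with a pale stripe and no painted end, 120 x 50 x 45 mm. The point is its centre, 22.5 mm above the bench. Leave it where it lies.
Things that resemble listed ones, but are neither listed nor needed, are in the scene too. What is shaped like the part that bears blank_center but purple or turquoise is not meant.

How it is judged:
At the end, for the whole second after the job is handed in: Red end towards the black face, block centre 54 to 74 mm in front of it (gap at most about 14 mm), within 80 mm of the bar's middle and 11 degrees of square; block flat on the bench; green-ended and dark blanks within 25 mm of their starts (x of blank_center in the frame of bar_face between -0.074 and -0.054 m and y of blank_center in the frame of bar_face between -0.08 and 0.08 m and x of bar_face in the frame of blank_center above 0.04 m and angle between the x axis of blank_center and the x axis of bar_face, either way round below 0.19 rad and angle between blank_center's own z axis and vertical below 0.1 rad and height (world z) of blank_center below 0.03 m and distance of each of green_blank_center, dark_blank_center from where it was at the start of the episode below 0.025 m); the robot touches nothing.
It fails at once if the green-ended blank is shifted by more than 25 mm (distance of green_blank_center from where it was at the start of the episode above 0.025 m).
It fails at once if the dark blank is shifted by more than 25 mm (distance of dark_blank_center from where it was at the start of the episode above 0.025 m).
It also fails if it takes over 38 s, if anything falls off the work surface, if the arm or the gripper's body presses on something with over 40 N, if the wrist force passes 120 N, or if a joint passes its speed limit or range.

## Working session

There is one attempt and no reset: what is moved stays moved. The work goes in short steps, each a Python script; the robot and the scene stay as the last script left them, time stands still between calls to the robot, and variables do not carry over. Pictures are saved under pics/ and viewed, at most 10 in all, crops included, and the job is handed in when it is done.

```bash
mkdir -p pics; python3 - <<'E'
from workcell import imaging
import cv2
for n in("top","scene"):
    im=imaging.grab_frame(n); cv2.imwrite(f"pics/{n}0.png",cv2.resize(im[:,:,::-1],(784,588),interpolation=cv2.INTER_CUBIC))
    m=imaging.camera_model(n); print(n,m)
E
```

```text
top {'fx': 544.0857327091735, 'fy': 544.0857327091735, 'cx': 278.04238645996423, 'cy': 215.02217910394444, 'extrinsics': array([[-0.02542938, -0.99962742,  0.0099182 ,  0.00928001],
       [-0.99165563,  0.02396981, -0.12666713,  0.54037459],
       [ 0.1263822 , -0.01305651, -0.99189569,  1.23757063],
       [ 0.        ,  0.        ,  0.        ,  1.        ]])}
scene {'fx': 425.23868803806374, 'fy': 425.23868803806374, 'cx': 282.8315109133004, 'cy': 213.87060307789767, 'extrinsics': array([[-0.35059831,  0.93646169, -0.01096893,  0.17022165],
       [ 0.67503847,  0.24457194, -0.69606583, -0.31028362],
       [-0.64915629, -0.25144395, -0.71789417,  1.52456135],
       [ 0.        ,  0.        ,  0.        ,  1.        ]])}
```

View pics/top0.png

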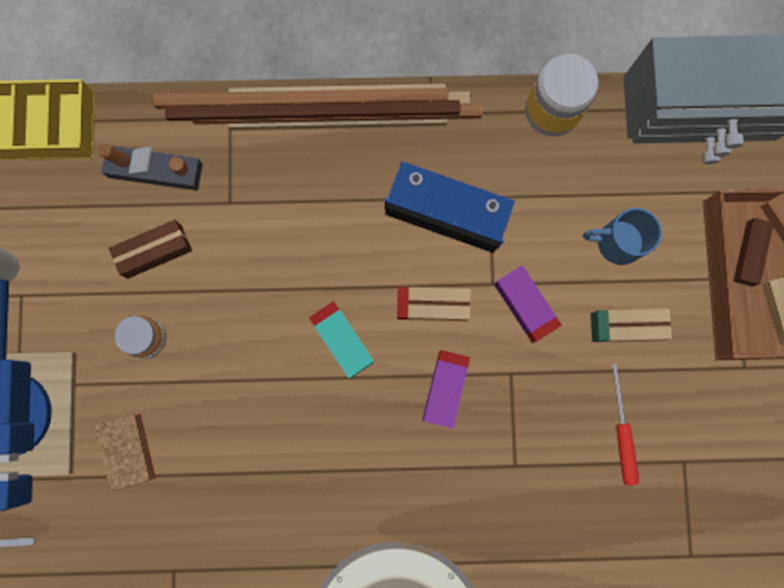

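View pics/scene0.png

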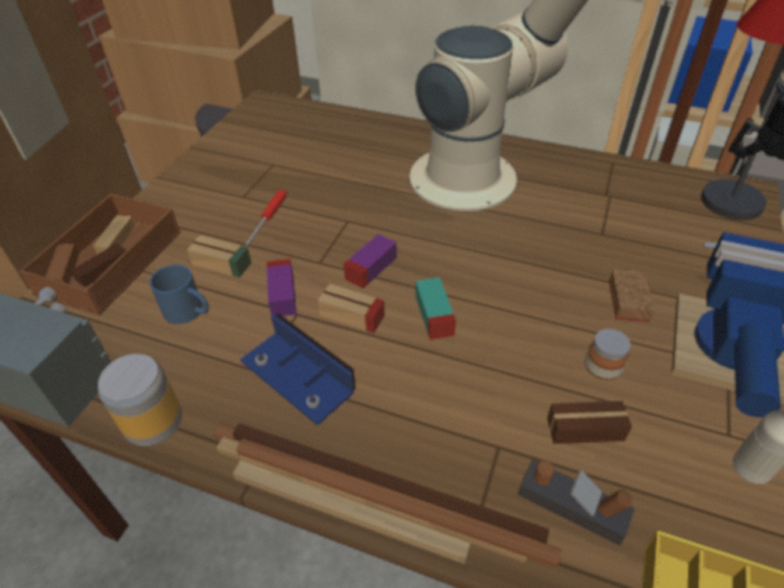

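The top view shows the blank at about (434,303), with its red end on the left. The bar's black face runs from (386,208) to (500,247). A purple block is close to the blank's right end at (528,304). I'll enlarge this area.

```bash
python3 - <<'E'
from workcell import imaging
import cv2
im=imaging.grab_frame("top")
c=im[110:280,215:415,::-1]   # x4
cv2.imwrite("pics/top1.png",cv2.resize(c[:150],(800,600),interpolation=cv2.INTER_CUBIC))
E
```

```text
(no output)
```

View pics/top1.png

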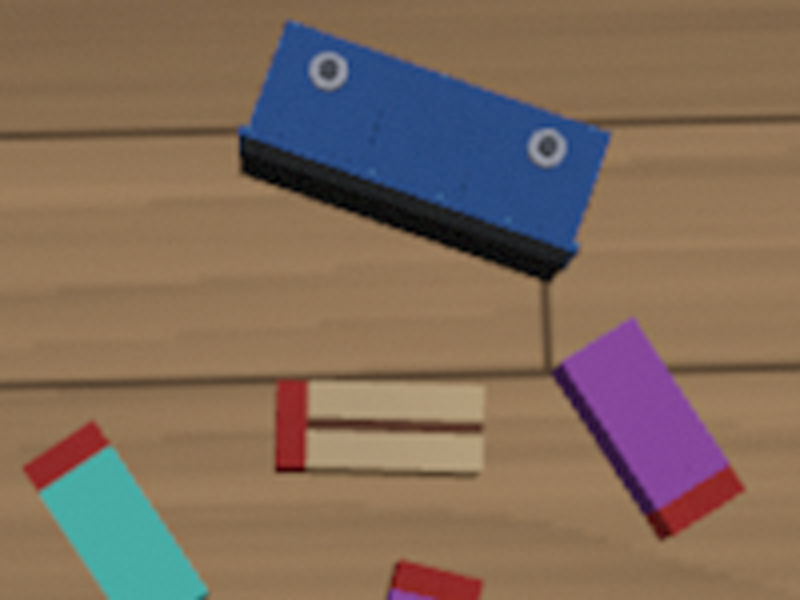

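```bash
cat > h.py <<'E'
import numpy as np
from workcell import manip, planner, imaging, readout
def ray(px,z,m):
    E=m["extrinsics"];R,t=E[:3,:3],E[:3,3];C=-R.T@t
    d=R.T@np.array([(px[0]-m["cx"])/m["fx"],(px[1]-m["cy"])/m["fy"],1]);return C+d*(z-C[2])/d[2]
def crop(p): return (p[0]/4+215-.375,p[1]/4+110-.375)
E
python3 - <<'E'
from h import *
np.set_printoptions(precision=4,suppress=True)
m=imaging.camera_model("top")
B=np.array([ray(crop(p),.045,m) for p in[(277,380),(485,383),(484,474),(276,471)]])
a=(B[0]+B[3]-B[1]-B[2])/2
print("blank",B.mean(0),np.linalg.norm(a),np.linalg.norm(B[0]-B[3]),"yaw",np.degrees(np.arctan2(a[1],a[0])))
for n,z,p in[("bot",0,[(242,172),(550,280)]),("top",.06,[(240,130),(577,250)])]:
    P=[ray(crop(q),z,m) for q in p];d=P[0]-P[1]
    print(n,P,np.linalg.norm(d),"normal yaw",np.degrees(np.arctan2(d[1],d[0]))-90,sum(P)/2)
for n,s in [("purpleR",[(555,367),(632,318),(745,488),(668,515)]),("turq",[(24,466),(95,422),(208,597)])]:
    print(n,[ray(crop(q),.045,m)[:2] for q in s])
print(B)
k=[(446,354),(372,359),(335,303),(455,352)]
E
```

```text
blank [ 0.5342 -0.0774  0.045 ] 0.12063572651334734 0.053145998558305256 yaw 87.78161531326022
bot [array([ 0.6982, -0.0014,  0.    ]), array([ 0.627 , -0.1864,  0.    ])] 0.19824087832344764 normal yaw -21.06442847039243 [ 0.6626 -0.0939  0.    ]
top [array([ 0.7085, -0.0002,  0.06  ]), array([ 0.6328, -0.1936,  0.06  ])] 0.2076788907915915 normal yaw -21.381910703973602 [ 0.6707 -0.0969  0.06  ]
purpleR [array([ 0.5669, -0.1802]), array([ 0.5947, -0.2264]), array([ 0.4935, -0.2872]), array([ 0.4789, -0.2418])]
turq [array([0.5164, 0.1292]), array([0.5411, 0.0879]), array([0.4383, 0.0248])]
[[ 0.5631 -0.0182  0.045 ]
 [ 0.5584 -0.139   0.045 ]
 [ 0.5053 -0.1364  0.045 ]
 [ 0.51   -0.0162  0.045 ]]
```

```bash
cat >> h.py <<'E'
from scipy.spatial.transform import Rotation as Ro
def down(deg):  # tool y axis at world angle deg, z down
    a=np.radians(deg);y=np.array([np.cos(a),np.sin(a),0]);z=np.array([0,0,-1.])
    return Ro.from_matrix(np.c_[np.cross(y,z),y,z]).as_quat()
E
python3 - <<'E'
from h import *
np.set_printoptions(precision=3,suppress=True)
for g,f in((-2.2,-111.2),(177.8,68.8)):
    print(g,planner.ik([.534,-.077,.1],down(g)),planner.ik([.534,-.077,.008],down(g)),planner.ik([.604,-.072,.1],down(f)),planner.ik([.604,-.072,.008],down(f)))
print(readout.read_clock())
E
```

```text
-2.2 [-0.254  0.544  1.699 -0.     0.898 -0.216] [-0.254  0.695  1.756 -0.     0.69  -0.216] [-0.217  0.619  1.525 -0.     0.998  1.724] [-0.217  0.751  1.578 -0.     0.813  1.724]
177.8 [-0.254  0.544  1.699 -0.     0.898  2.926] [-0.254  0.695  1.756 -0.     0.69   2.926] [-0.217  0.619  1.525 -0.     0.998 -1.418] [-0.217  0.751  1.578 -0.     0.813 -1.418]
0.15
```

```bash
python3 - <<'E'
from h import *
import cv2
manip.reach([.534,-.077,.13],down(-2.2))
cv2.imwrite("pics/w1.png",imaging.grab_frame("wrist")[:,:,::-1])
manip.gripper_to(.075)
print(manip.line_to([.534,-.077,.008],speed=.1,force_limit=12),readout.read_ee_pos())
manip.gripper_to(.03,40)
print(readout.read_gripper_width(),readout.read_grip_force())
manip.line_to([.534,-.077,.085],speed=.1)
print(readout.read_gripper_width(),readout.read_grip_force(),readout.read_wrist_force(),readout.read_clock())
E
```

```text
False [ 0.5343213  -0.07708059  0.0085    ]
0.04957001695732222 41.017348766326904
0.049181053448038727 41.62206172943115 [ 0.37265505  0.07236621 -2.26845911] 5.7917
```

View pics/w1.png

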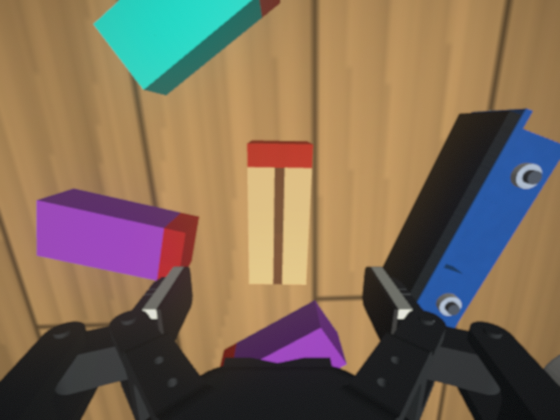

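The wrist view shows the blank lined up between the fingers, with its red end away from them at (280,155). It's now gripped and lifted, so I'll rotate it, lower it and move it up to the face with force sensing.

```bash
python3 - <<'E'
from h import *
import cv2
a=np.radians(-21.2);n=np.array([np.cos(a),np.sin(a)]);F=np.array([.665,-.095])
P=lambda d,z:[*(F-d*n),z]
manip.reach(P(.092,.085),down(-111.2))
print(manip.line_to(P(.092,.0095),speed=.1,force_limit=10))
print(readout.read_wrist_force(),readout.read_gripper_width())
h=manip.line_to(P(.054,.0095),speed=.03,force_limit=6)
e=np.array(readout.read_ee_pos());print(h,"d",(F-e[:2])@n,e,readout.read_wrist_force(),readout.read_clock())
im=imaging.grab_frame("top")
cv2.imwrite("pics/top2.png",cv2.resize(im[110:260,215:415,::-1],(800,600),interpolation=cv2.INTER_CUBIC))
E
```

```text
True
[-0.12844238  0.25436683  7.26426786] 0.049896030135233665
True d 0.09291921003626055 [ 0.57829688 -0.06158462  0.00839692] [-1.16273063  0.40144187  6.89852312] 8.5917
```

View pics/top2.png

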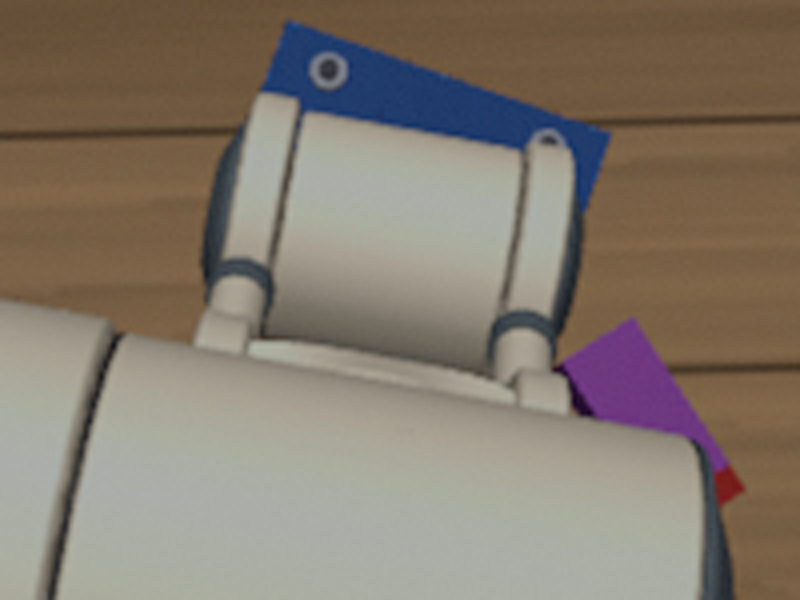

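The arm hides the blank in this view. The 6 N stop came from bench friction, not from reaching the bar. I'll raise the blank slightly and approach again.

```bash
python3 - <<'E'
from h import *
import cv2
a=np.radians(-21.2);n=np.array([np.cos(a),np.sin(a)]);F=np.array([.665,-.095])
P=lambda d,z:[*(F-d*n),z]
manip.line_to(P(.092,.0125),speed=.05)
print(readout.read_wrist_force())
h=manip.line_to(P(.054,.0125),speed=.03,force_limit=5)
e=np.array(readout.read_ee_pos());print(h,"d",(F-e[:2])@n,e,readout.read_wrist_force(),readout.read_clock())
cv2.imwrite("pics/w2.png",imaging.grab_frame("wrist")[:,:,::-1])
E
```

```text
[ 0.28201614 -0.10297449 -2.47828275]
True d 0.06755043769307363 [ 0.60194329 -0.07077275  0.01194541] [ 0.49767155 -0.05639916 -1.32857175] 9.725
```

View pics/w2.png

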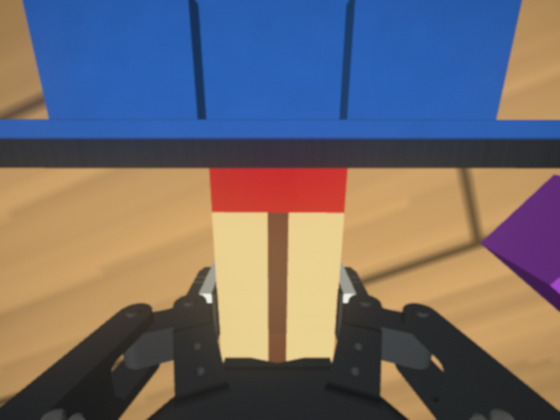

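The wrist view shows the red end touching the black face, with its edge parallel to the bar (row 167). I'll lower, release, retreat and check.

```bash
python3 - <<'E'
from h import *
import cv2
e=np.array(readout.read_ee_pos())
print(manip.line_to([e[0],e[1],.007],speed=.03,force_limit=7),readout.read_ee_pos(),readout.read_wrist_force())
manip.gripper_to(.07)
e=np.array(readout.read_ee_pos())
manip.line_to([e[0],e[1],.16],speed=.12)
cv2.imwrite("pics/w3.png",imaging.grab_frame("wrist")[:,:,::-1])
q=np.array(readout.read_joint_positions());q[0]+=.9;q[1]-=.2
manip.set_joints(q)
im=imaging.grab_frame("top")
cv2.imwrite("pics/top3.png",cv2.resize(im[110:260,215:415,::-1],(800,600),interpolation=cv2.INTER_CUBIC))
print(readout.read_clock())
E
```

```text
True [ 0.60233083 -0.0707836   0.00795407] [1.08116389 0.28940989 1.50326297]
13.8
```

View pics/top3.png

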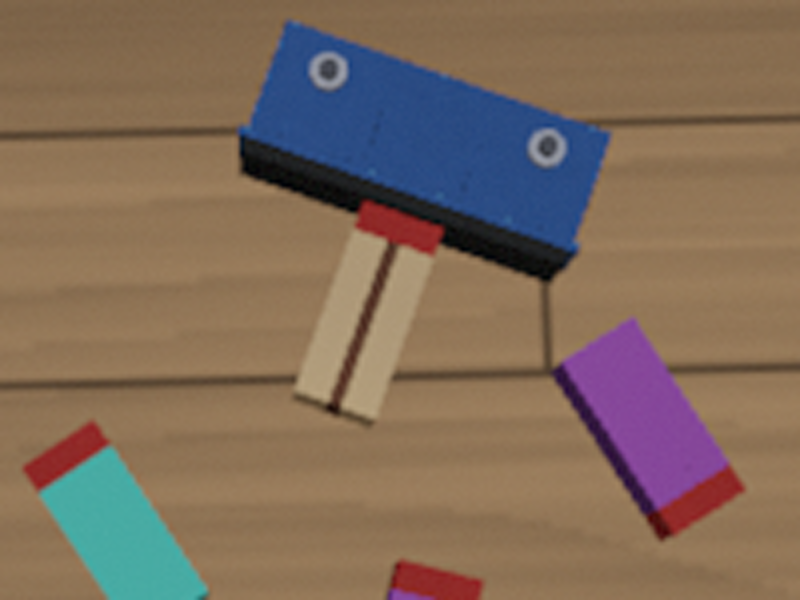

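View pics/w3.png

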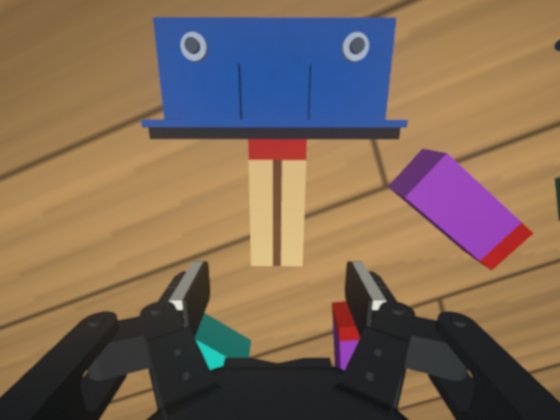

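The blank lies flat with its red end against the face, at about (400,225) in the top crop, square and near mid-bar. I'll do one numeric check, then hand in.

```bash
python3 - <<'E'
from h import *
m=imaging.camera_model("top")
B=np.array([ray(crop(p),.045,m) for p in[(363,200),(445,228),(374,425),(293,397)]])
a=np.radians(-21.2);n=np.array([np.cos(a),np.sin(a)]);c=B.mean(0)[:2];v=B[0]+B[1]-B[2]-B[3]
d=[(np.array(F)-c)@n for F in((.6626,-.0939),(.6707,-.0969))]
yaw=np.degrees(np.arctan2(v[1],v[0]));print(c,yaw,d)
if abs(yaw+21.2)<5 and .054<d[0]<.07 and d[1]<.074: print(manip.finish_job(),readout.read_clock())
E
```

```text
[ 0.60195661 -0.07286909] -21.22496288584587 [np.float64(0.06414457137011577), np.float64(0.07278126787020768)]
the job is handed in; nothing more can be done
the job is handed in; nothing more can be done
```

The job is handed in: the red-ended blank lies flat and released, its red end square against the black face (within about 1° of square, centre about 64–73 mm in front of it), the green-ended and dark blanks were not touched, and it took about 14 s; the verdict was not shown to me.

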